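Push a sharp offcut through the sprung flap of the scrap bin

TASK

Get the square steel offcut into the scrap bin without picking it up: hold the bin's self-closing flap open with one finger and, with it held open, push the offcut along the deck with the other finger until it drops into the bin behind the flap. Its sharp edges would scratch the flap, so the offcut must never touch it. Then take the fingers away so that the flap swings fully shut, and leave everything else where it stands.

Things in the scene. Friction and masses are not known exactly. Their poses are not given: they have to be found in the camera images.
- bin: Green sheet-metal bench scrap bin, 340 mm (x) by 240 mm (y), fixed, turned differently each time. Origin at table level under the middle of the flap opening; x points from the loading deck through the flap into the bin, y left, z up. At x = 0 stands a wall 8 mm thick, up to z = 137 mm; its opening (y = -68 to +68 mm) is closed by the flap, with nothing above it.
- deck_edge (a point): Middle of the far edge of the flat dark steel loading deck, on its top: x = +4, y = 0, z = 90 mm in the bin's frame, just behind the flap. The deck reaches from here back to x = -170 mm, over the bin's full width. Beyond the edge is a sheer drop into the pit.
- pit (a point): Middle of the open-topped pit's floor, behind the flap: x = 83, y = 0, z = 4 mm in the bin's frame. The pit is 158 mm (x) by 230 mm (y) inside; side walls up to z = 110 mm, back wall up to z = 90 mm.
- flap_hinge (a point): The flap's upright hinge axis, on the left side of the opening: in the bin's frame x = 0, y = +65 mm, z = 114.5 mm (half the height of the flap).
- flap_edge (a point): Middle of the flap's free upright edge, 122 mm from the hinge axis (at y = -57 mm of the bin when shut). The flap is a white-painted upright metal leaf, 4 mm thick, 41 mm high, from z = 94 to 135 mm in the bin's frame.
- flap (a joint): Angle of the flap, rad: 0 shut (across the opening), growing to 1.5 as its free edge swings away from the deck to the bin's +x side; it cannot swing the other way. A spring shuts it whenever it is let go, in under 1 s; its moment is 0.02 N m when shut plus 0.05 N m per rad.
- offcut: Sawn stub of square steel bar, plain grey steel with a dark dimple on top, 30 mm (its x) by 40 mm (its y) by 28 mm high, about 0.25 kg, lying loose on the deck before the right-hand part of the flap (its centre 18 to 42 mm right of the opening's middle and 35 to 60 mm before the flap), roughly square to it. Origin at the centre of its underside.
- offcut_center (a point): Centre of the steel offcut, 14 mm above its underside.
- round_stub: Bystander: upright round steel stub, 26 mm across, 36 mm high, on the deck at its left side. Origin at the centre of its underside.
- nut: Bystander: dark hexagon nut, 28 mm across, 12 mm high, on the deck at its right side. Origin at the centre of its underside.
- jar: Bystander: grey jar, 64 mm across, 85 mm high, on the table to the left. Origin under its centre.
- tape: Bystander: yellow tape measure, 70 by 36 by 66 mm high, on the table to the right. Origin under its centre.
- screwdriver: Bystander: screwdriver lying on the table to the right. Origin under its middle.
- mug: Bystander: blue mug, 80 mm across, 90 mm high, on the table to the left. Origin under its centre.
- wedge: Bystander: wooden block 110 by 60 by 35 mm high, on the table to the left. Origin under its centre.
There are look-alikes about, which are no part of the job. What is shaped like the offcut but orange or purple is not meant.

How it is judged:
On the way, in this order (a step that is already met when the one before it is completed fails the run):
1. a finger holds the flap open while the offcut is still on the deck (value of joint flap above 0.6 rad and contact force between the fingers and flap above 0.1 N and z of offcut_center in the frame of bin above 0.09 m), for 0.1 s.
2. the offcut drops into the bin while the flap is held open (value of joint flap above 0.4 rad and z of offcut_center in the frame of bin below 0.06 m and x of offcut_center in the frame of bin between 0.004 and 0.165 m and y of offcut_center in the frame of bin between -0.12 and 0.12 m).
At the end, for the whole second after the job is handed in: The offcut lies at rest in the bin's pit (its centre lower than 60 mm in the bin's frame, inside the pit's walls), the flap is shut (under 0.06 rad) and no bystander has moved more than 20 mm (z of offcut_center in the frame of bin below 0.06 m and x of offcut_center in the frame of bin between 0.004 and 0.165 m and y of offcut_center in the frame of bin between -0.12 and 0.12 m and value of joint flap below 0.06 rad and linear speed of offcut below 0.02 m/s and distance of each of round_stub, nut, jar, tape, screwdriver, mug, wedge from where it was at the start of the episode below 0.02 m); the robot touches nothing.
It fails at once if the offcut touches the flap (contact force between offcut and flap above 0.3 N).
It fails at once if the offcut is lifted off the deck (by more than 12 mm) (z of offcut_center in the frame of bin above 0.116 m).
It fails at once if a bystander is disturbed (moved more than 20 mm) (distance of any of round_stub, nut, jar, tape, screwdriver, mug, wedge from where it was at the start of the episode above 0.02 m).
It also fails if it takes over 32 s, if anything falls off the work surface, if the arm or the gripper's body presses on something with over 40 N, if the wrist force passes 120 N, or if a joint passes its speed limit or range.

ROBOT

A 7-joint arm with a two-finger parallel gripper is mounted at the origin on the work surface. World frame = base frame: x ahead of the robot, y to its left, z up, the work surface at z = 0. Lengths are in m, angles in rad, forces in N, time in s.
With the tool pointing down it reaches from about 0.4 to 0.85 m from the base axis. Payload 10.4 kg.
Tool frame: the origin (TCP) lies on the centre line of the jaws, within the pads' length; the fingertips stand 11 mm ahead of it and the grasp point (between the pads) lies 8 mm behind it; z points along the fingers, y is the line along which they close (so a half turn about z gives the same grasp; the last joint's range is limited). The gripper opens to 87 mm and grips with 3 to 60 N. Pads are 19 mm wide; open, the fingers measure 117 mm over their backs; the gripper's body (75 mm by 190 mm) begins 51 mm behind the grasp point.
Start: joints at [-1.153, 0.332, -0.065, 1.46, 0.022, 1.35, -0.088], TCP at [0.267, 0.565, 0.234] pointing down, gripper open.
Joint ranges: [-2.6, 2.6], [-0.5, 2.12], [-1.47, 1.34], [0.16, 2.42], [-1.27, 4.41], [0.06, 2.06], [-2.6, 2.6]. Speed limits (rad/s): [2.22, 2.22, 2.79, 2.79, 3.14, 3.14, 3.14].

INTERFACE

Orientations are given as a unit quaternion [x, y, z, w].
In Python, from bench import r gives the robot as it stands.
- The arm moves only by the shell command python3 -m pendant 'ROWS' [OPENING] [FORCE]. ROWS is JSON, a list of rows, each a list of 4 numbers: the shift along the tool's x, y, z in m, then the turn about the tool's z in rad. A call has 1 to 8 rows; each row shifts and turns the commanded pose from where the row before left it, along the tool's axes as they then stand; what a row does not reach is not made up. A row lasts 1/12 s, in which the tool goes at most 41.7 mm and 7.16 degrees, less where a joint would pass 70% of its speed; a pose out of reach is approached as far as the arm can. A call with a gripper value outside its range is refused whole. OPENING is the opening, from 0 (shut) to 1 (fully open), set as the call begins (- or left out, the last holds). The fingers move at their own pace and stop on an object; FORCE is the grip in N (left out, the last holds). Time passes only in rows, so rows that do not move let the fingers close. It gives the time, the measured TCP pose, the force, the opening and the grip force at its end, in the units of the state.
- r.read_state(): the state, without advancing time (a new reading comes with each control period).
- r.camera(name): name is "scene" or "side" or "wrist"; returns a dict with "img" (480x640x3 uint8, red, green, blue), "camera_matrix" (3x3 intrinsics, pixels), "dist_coeffs" ([k1, k2, p1, p2, k3] as OpenCV has them; the pictures are not rectified), "xyz" and "attitude" of the camera in the world. Camera axes: x right, y down, z forward; pixel columns grow to the right and rows downward; lengths in m; the calibration is good to about 2 mm. A picture is of the moment at which its call begins. There is no depth.
- r.close_job(): hands the job in; it is judged then, once.
Trained networks look in the newest picture that a camera, given by its name, has taken for a name from the list of things; names that differ only in an ending like _2 or _b are one class to them, and where a whole thing is asked for, a point or a joint stands for the part that bears it (a point fixed in the world has none). Each returns a list of dicts, best first, with "score" (0 to 1); they miss things now and then, are a little off and sometimes report something else, mostly with a low value. They report only what shows in the picture. A call takes as long as a camera call. They do not tell look-alikes from the thing itself.
- r.outline_of(thing, camera): "mask" (480x640 bool, what is visible of it) and "bbox" ([centre column, centre row, width, height] in pixels, round what is visible of it).
The state is a dict: "time": time; "joint_positions": joint angles; "joint_vel": joint speeds; "joint_torque": joint torques, N m; "ee_pos": TCP position; "eef_rot": TCP orientation; "ft_force": force on the tool from outside, world axes, zero at the start; "torque": the same for the moment, N m; "width": finger opening in m; "grip_force": force on a finger pad.
Only numpy, scipy, OpenCV 4.12 (cv2) and the standard library are available. Lean on these libraries where they do the work, as an engineer would, in place of code of your own. Each camera call takes 0.05 s, during which the arm holds its last target. There are 200 camera calls.

## Working session

There is one attempt and no reset: what is moved stays moved. The work goes in short steps, Python scripts to look and compute and a shell command to move; the robot and the scene stay as the last step left them, time stands still between calls to the robot, and variables do not carry over. Pictures are saved under pics/ and viewed, at most 10 in all, crops included, and the job is handed in when it is done.

```bash
mkdir -p pics; ls
python3 - <<'E'
from bench import r
import cv2
s=r.read_state(); print(s)
for n in ["scene","side"]:
    c=r.camera(n); cv2.imwrite(f"pics/{n}0.png",c["img"][:,:,::-1]); print(n,c["xyz"],c["attitude"],c["camera_matrix"],c["dist_coeffs"])
    for t in ["bin","flap","offcut","round_stub","nut"]:
        print(t,[(round(o["score"],2),[round(float(v)) for v in o["bbox"]]) for o in r.outline_of(t,n)])
E
```

```text
pics
{'time': 0.0, 'joint_positions': array([-1.1525948 ,  0.3328898 , -0.06469602,  1.46096151,  0.02158234,
        1.3499117 , -0.08850304]), 'joint_vel': array([-0.00062044,  0.00055243, -0.00087057,  0.00047187, -0.00013027,
       -0.00033851,  0.00096698]), 'joint_torque': array([ 5.96255140e-04, -6.23265839e+01,  2.46035610e-02, -3.89875031e+01,
       -6.14480604e-02,  3.98570183e-02,  1.42642257e-04]), 'ee_pos': array([0.26650285, 0.56490529, 0.23273309]), 'eef_rot': array([ 2.18615416e-01,  9.75810820e-01, -7.25352026e-04, -1.35063874e-04]), 'ft_force': array([ 0.04355764, -0.31807514, -0.42811685]), 'torque': array([-0.06991672,  0.05971654, -0.02465544]), 'grip_force': 0.0, 'width': 0.08661841898910659}
scene [1.1025066  0.65899173 1.09928755] [ 0.3451172   0.87242093 -0.32429627 -0.12086258] [[477.23474934   0.         316.43491892]
 [  0.         477.23474934 237.2524757 ]
 [  0.           0.           1.        ]] [0.03190905 0.         0.         0.         0.        ]
bin [(0.81, [283, 236, 134, 124])]
flap [(0.55, [286, 220, 36, 22])]
offcut [(0.61, [242, 205, 13, 17]), (0.49, [223, 226, 14, 8]), (0.44, [283, 205, 19, 13])]
round_stub []
nut [(0.29, [284, 241, 136, 130])]
side [ 0.12743696 -0.7931159   0.8488368 ] [ 0.8906946  -0.18734859  0.09216036 -0.40381939] [[499.23198658   0.         313.91469608]
 [  0.         499.23198658 234.19629301]
 [  0.           0.           1.        ]] [-0.03716915  0.          0.          0.          0.        ]
bin [(0.6, [351, 267, 179, 157]), (0.54, [295, 237, 11, 20]), (0.38, [256, 158, 18, 31])]
flap [(0.81, [354, 241, 42, 44])]
offcut [(0.6, [434, 314, 23, 24])]
round_stub [(0.71, [354, 270, 182, 152]), (0.62, [295, 237, 12, 20]), (0.19, [197, 175, 42, 44])]
nut []
```

View pics/scene0.png

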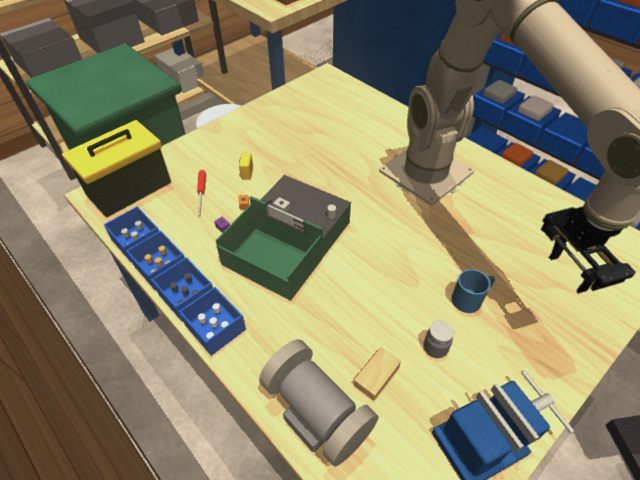

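View pics/side0.png

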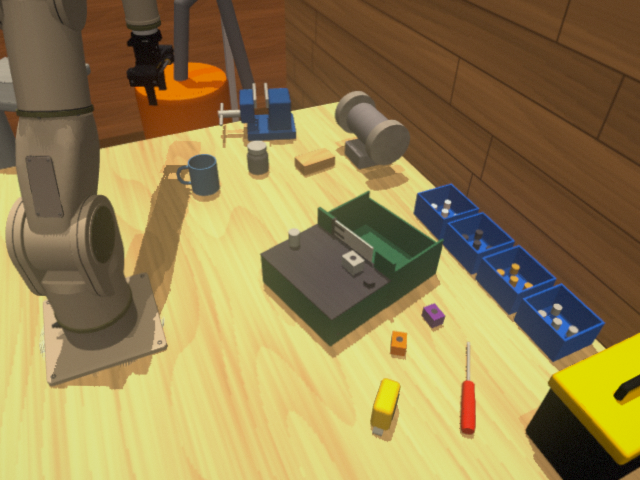

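The scene view shows the bin at (283,236), the grey offcut at about (283,204) and the round stub at (332,211). The side view shows the offcut at (352,262), nut (370,283) and stub (294,238).

Could be mistaken for the offcut:
- Orange block: scene (244,202), side (399,343).
- Purple block: scene (222,225), side (433,314).
- Grey piece with a dimple on the deck: scene (283,204), side (352,262). This one matches the description, so I choose it.

Next, a close crop to check the choice and pick the bin corners.

Run:
```python
import cv2
a=cv2.imread("pics/scene0.png")[170:300,205:360]; b=cv2.imread("pics/side0.png")[185:340,255:445]
cv2.imwrite("pics/c1.png",cv2.resize(a,None,fx=4.6,fy=4.6,interpolation=cv2.INTER_CUBIC))
cv2.imwrite("pics/c2.png",cv2.resize(b,None,fx=3.8,fy=3.8,interpolation=cv2.INTER_CUBIC))
```

```text
(no output)
```

View pics/c1.png

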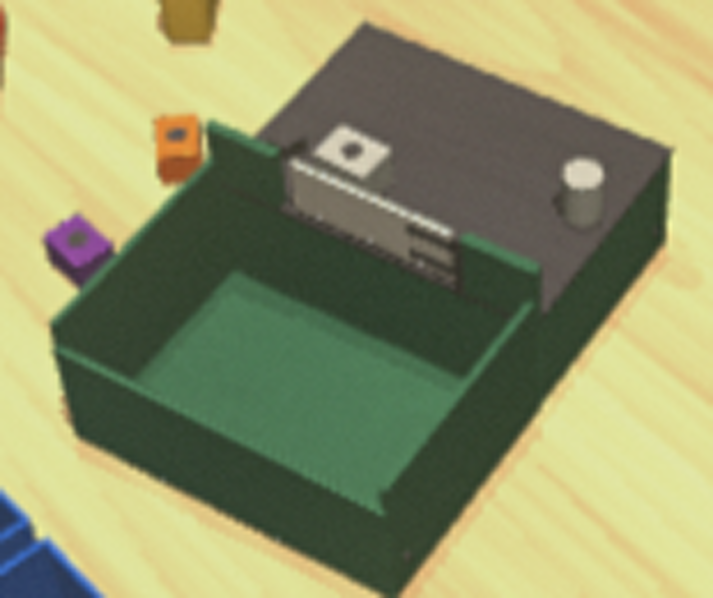

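View pics/c2.png

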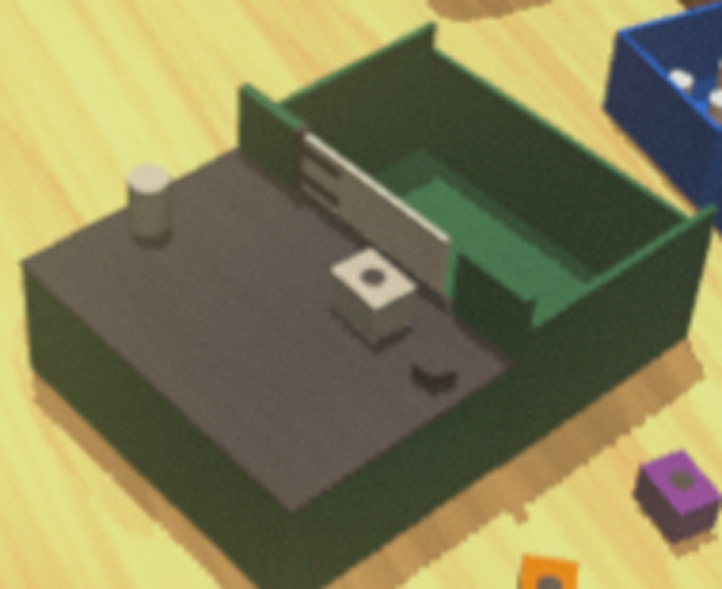

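The crops confirm the grey block with a dimple on the deck. It sits at (352,150) in crop 1 and (373,277) in crop 2. Now I fit poses from the corners.

```bash
cat > h.py <<'E'
import numpy as np,cv2
from scipy.spatial.transform import Rotation as R
from scipy.optimize import least_squares
def proj(c,P):
    Rw=R.from_quat(c["attitude"]).as_matrix()
    q=(np.asarray(P,float).reshape(-1,3)-c["xyz"])@Rw
    return cv2.projectPoints(q,np.zeros(3),np.zeros(3),c["camera_matrix"],np.array(c["dist_coeffs"]))[0][:,0]
def ray_z(c,px,z):
    u=cv2.undistortPoints(np.array(px,float).reshape(-1,1,2),c["camera_matrix"],np.array(c["dist_coeffs"]))[:,0]
    d=np.c_[u,np.ones(len(u))]@R.from_quat(c["attitude"]).as_matrix().T
    return c["xyz"]+d*((z-c["xyz"][2])/d[:,2])[:,None]
def b2w(p,P):
    P=np.asarray(P,float).reshape(-1,3); c,s=np.cos(p[2]),np.sin(p[2])
    return np.c_[p[0]+c*P[:,0]-s*P[:,1],p[1]+s*P[:,0]+c*P[:,1],P[:,2]]
def w2b(p,P):
    P=np.asarray(P,float).reshape(-1,3)-[p[0],p[1],0]; c,s=np.cos(p[2]),np.sin(p[2])
    return np.c_[c*P[:,0]+s*P[:,1],-s*P[:,0]+c*P[:,1],P[:,2]]
E
cat > fit.py <<'E'
from h import *
from bench import r
cs={n:r.camera(n) for n in ["scene","side"]}
tr={"scene":lambda a:np.array(a)/4.6+[205-.4,170-.4],"side":lambda a:np.array(a)/3.8+[255-.4,185-.4]}
B={"scene":[((-170,120,90),(670,150)),((-170,-120,90),(367,24)),((0,-120,137),(210,123)),((0,120,137),(540,268)),((170,120,0),(398,597)),((170,-120,0),(80,437)),((-170,120,0),(665,243))],
"side":[((-170,120,90),(23,264)),((-170,-120,90),(292,510)),((0,-120,137),(533,300)),((0,120,137),(241,88)),((170,-120,110),(714,208)),((170,120,110),(433,26)),((-170,120,0),(35,372)),((170,-120,0),(690,338))]}
def res(p):
    return np.concatenate([(proj(cs[n],b2w(p,[np.array(a)/1000 for a,_ in B[n]]))-tr[n]([b for _,b in B[n]])).ravel() for n in B])
f=min((least_squares(res,[.6,0,y],loss="soft_l1") for y in (-2,-1,0,1)),key=lambda f:f.cost)
p=f.x; print("bin",p,f.cost); print(res(p).reshape(-1,2).round(1).tolist())
np.save("bin.npy",p)
for n,t,z,px in [("scene","dimple",.118,(352,150)),("side","dimple",.118,(373,277)),("scene","stub",.126,(583,172)),("side","stub",.126,(149,179)),("side","nut",.102,(434,368))]:
    print(n,t,w2b(p,ray_z(cs[n],tr[n]([px]),z)).round(4)[0])
for n,px in [("scene",[(347,125),(391,152),(361,180),(317,150)]),("side",[(332,268),(372,249),(415,287),(374,311)])]:
    print(n,"top corners",w2b(p,ray_z(cs[n],tr[n](px),.118)).round(4).tolist())
E
python3 fit.py
```

```text
bin [ 0.55032756 -0.08331356  0.27983834] 12.058581349964914
[[0.8, -1.5], [-0.6, -1.5], [-0.3, -0.9], [-0.2, -0.8], [-0.9, 1.4], [-1.3, 0.5], [0.7, -1.3], [-1.4, -0.1], [-0.0, 0.9], [-0.4, -0.2], [0.1, -0.6], [2.2, -1.1], [0.7, -2.0], [-2.2, -0.4], [-0.0, -0.9]]
scene dimple [-0.0377 -0.0391  0.118 ]
side dimple [-0.0394 -0.0396  0.118 ]
scene stub [-0.0875  0.0994  0.126 ]
side stub [-0.0898  0.0976  0.126 ]
side nut [-0.0506 -0.101   0.102 ]
scene top corners [[-0.0546, -0.0542, 0.118], [-0.0486, -0.0169, 0.118], [-0.0188, -0.0197, 0.118], [-0.0265, -0.058, 0.118]]
side top corners [[-0.0522, -0.0197, 0.118], [-0.024, -0.0226, 0.118], [-0.0269, -0.0603, 0.118], [-0.0575, -0.0595, 0.118]]
```

```bash
python3 -m pendant '[[0,0,0,0.117],[-0.027,-0.0222,0,0],[-0.027,-0.0222,0,0],[-0.027,-0.0222,0,0],[-0.027,-0.0222,0,0],[-0.027,-0.0222,0,0],[-0.027,-0.0222,0,0],[-0.027,-0.0222,0,0]]' 1
python3 -m pendant '[[-0.027,-0.0222,0,0],[-0.027,-0.0222,0,0],[-0.027,-0.0222,0,0],[-0.027,-0.0222,0,0],[-0.027,-0.0222,0,0],[-0.027,-0.0222,0,0],[-0.027,-0.0222,0,0],[-0.027,-0.0222,0,0]]'
cat > st.py <<'E'
from h import *
from bench import r
p=np.load("bin.npy"); s=r.read_state(); T=R.from_quat(s["eef_rot"]).as_matrix()
u=T[:,1]; e=w2b(p,s["ee_pos"])[0]; al=np.arctan2(u[1],u[0])-p[2]
A=w2b(p,s["ee_pos"]+.051*u)[0]; Bf=w2b(p,s["ee_pos"]-.051*u)[0]
print("t",s["time"],"tcp_bin",e.round(4),"alpha",np.degrees(al).round(2),"A",A.round(4),"B",Bf.round(4),"tiltz",T[:,2].round(3),"F",s["ft_force"].round(2))
al=np.radians(42) if abs(al-.733)<.05 else al
def to(bx,by,tipz):  # shift in tool axes to put finger B there
    d=np.array([bx+.051*np.cos(al),by+.051*np.sin(al),tipz+.011])
    w=b2w(p,d)[0]-s["ee_pos"]; return (T.T@w).round(4)
print("to pre",to(-.100,-.037,.099),"+x unit 10mm",(T.T@np.array([np.cos(p[2]),np.sin(p[2]),0])*.01).round(4))
E
python3 st.py
```

```text
time: 1.37
ee_pos: [0.345, 0.3317, 0.2337]
eef_rot: [0.275, 0.961, 0.0, 0.0]
ft_force: [0.2, 0.6, 1.2]
width: 0.0874
grip_force: 0.0
time: 2.03
ee_pos: [0.4343, 0.0667, 0.2339]
eef_rot: [0.275, 0.961, 0.0, 0.0]
ft_force: [1.7, 0.6, 0.8]
width: 0.0867
grip_force: 0.0
t 2.0333 tcp_bin [-0.0701  0.1762  0.2339] alpha 42.01 A [-0.0322  0.2103  0.2339] B [-0.108   0.1421  0.2338] tiltz [ 0.001  0.001 -1.   ] F [1.66 0.59 0.79]
to pre [-0.1384 -0.114   0.1238] +x unit 10mm [-0.0067  0.0074  0.    ]
```

```bash
python3 -m pendant '[[-0.025,-0.021,0,0],[-0.025,-0.021,0,0],[-0.025,-0.021,0,0],[-0.025,-0.021,0,0],[-0.02,-0.016,0.02,0],[-0.01,-0.007,0.03,0],[0,0,0.02,0],[0,0,0,0]]'
python3 st.py
python3 - <<'E'
from h import *
from bench import r
p=np.load("bin.npy"); ims=[]
for n in ["scene","side"]:
    c=r.camera(n); im=c["img"][:,:,::-1].copy()
    u=np.array([np.cos(np.radians(42)),np.sin(np.radians(42)),0])
    for P,col in [((-.0385,-.039,.118),(0,0,255)),((0,.065,.135),(255,0,0)),((0,-.057,.135),(255,0,0)),((-.005,-.068,.137),(255,255,0)),((-.005,.068,.137),(255,255,0))]:
        q=proj(c,b2w(p,P))[0]; cv2.circle(im,tuple(int(v) for v in q),1,col,-1)
    x,y=(215,140) if n=="scene" else (255,130)
    ims.append(cv2.resize(im[y:y+170,x:x+130+20],None,fx=2.6,fy=3.4,interpolation=cv2.INTER_CUBIC))
cv2.imwrite("pics/v1.png",np.hstack(ims))
E
```

```text
time: 2.7
ee_pos: [0.4855, -0.0919, 0.16]
eef_rot: [0.276, 0.961, -0.001, -0.003]
ft_force: [-0.2, -0.2, 0.1]
width: 0.0874
grip_force: 0.0
t 2.7 tcp_bin [-0.0647  0.0097  0.16  ] alpha 41.91 A [-0.0267  0.0438  0.1599] B [-0.1026 -0.0244  0.1602] tiltz [-0.006 -0.001 -1.   ] F [-0.2  -0.23  0.06]
to pre [-0.0113 -0.0063  0.05  ] +x unit 10mm [-0.0067  0.0074 -0.0001]
```

View pics/v1.png

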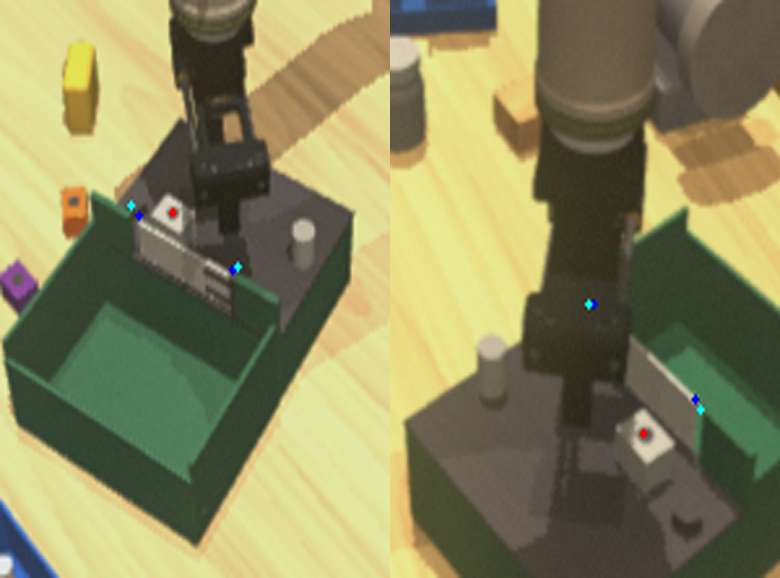

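The left view shows the gripper above the deck with the predicted dimple on the offcut (172,213), and the right view agrees at (643,434). The flap ends match within about 3 mm. Next I correct sideways and descend.

```bash
python3 -m pendant '[[-0.006,-0.004,0.005,0],[-0.005,-0.002,0.01,0],[0,0,0.015,0],[0,0,0.01,0],[0,0,0.01,0],[0,0,0,0],[0,0,0,0]]'
python3 st.py
```

```text
time: 3.38
ee_pos: [0.4936, -0.1021, 0.1133]
eef_rot: [0.275, 0.961, -0.0, -0.0]
ft_force: [0.6, 0.1, -0.1]
width: 0.0874
grip_force: 0.0
t 3.3833 tcp_bin [-0.0597 -0.0024  0.1133] alpha 42.01 A [-0.0218  0.0317  0.1132] B [-0.0976 -0.0366  0.1133] tiltz [-0.001 -0.    -1.   ] F [ 0.58  0.06 -0.11]
to pre [ 0.0013 -0.0021  0.0033] +x unit 10mm [-0.0067  0.0074 -0.    ]
```

```bash
python3 -m pendant '[[-0.004,0.0044,0.003,0],[-0.0047,0.0052,0,0],[-0.0047,0.0052,0,0],[-0.0047,0.0052,0,0],[0,0,0,0],[0,0,0,0]]'
python3 st.py
python3 - <<'E'
from h import *
from bench import r
ims=[]
for n in ["scene","side"]:
    c=r.camera(n); im=c["img"][:,:,::-1].copy()
    x,y=(215,150) if n=="scene" else (265,190)
    ims.append(cv2.resize(im[y:y+140,x:x+(130 if n=="scene" else 140)],None,fx=2.9,fy=2.9,interpolation=cv2.INTER_CUBIC))
cv2.imwrite("pics/v2.png",np.hstack(ims))
E
```

```text
time: 3.88
ee_pos: [0.5203, -0.0947, 0.1106]
eef_rot: [0.275, 0.961, -0.0, 0.0]
ft_force: [-1.0, -1.2, 1.3]
width: 0.0873
grip_force: 0.6
t 3.8833 tcp_bin [-0.032  -0.0027  0.1106] alpha 42.03 A [0.0059 0.0315 0.1106] B [-0.0699 -0.0368  0.1106] tiltz [ 0.    -0.001 -1.   ] F [-1.01 -1.15  1.3 ]
to pre [ 0.02   -0.0225  0.0006] +x unit 10mm [-0.0067  0.0074  0.    ]
```

View pics/v2.png

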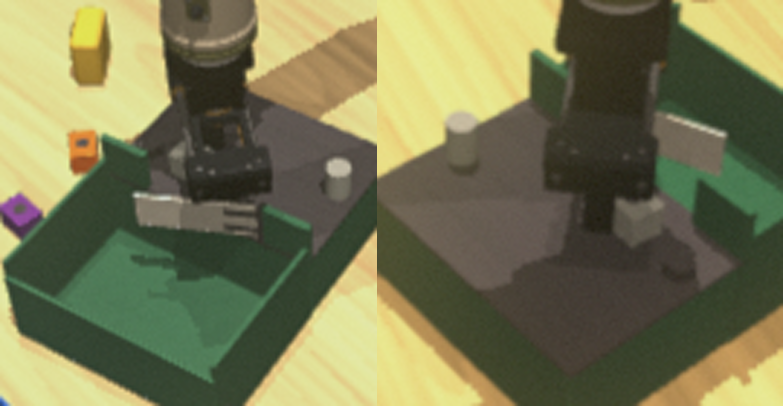

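The flap is swinging open: its free edge is at (135,205) on the left and (723,150) on the right. The rear finger is just behind the offcut at (600,210). I carry on slowly.

```bash
python3 -m pendant '[[-0.0034,0.0037,0,0],[-0.0034,0.0037,0,0],[-0.0034,0.0037,0,0],[-0.0034,0.0037,0,0],[0,0,0,0],[0,0,0,0]]'
python3 st.py
python3 - <<'E'
from h import *
from bench import r
ims=[]
for n in ["scene","side"]:
    c=r.camera(n); im=c["img"][:,:,::-1].copy()
    x,y=(215,150) if n=="scene" else (265,190)
    ims.append(cv2.resize(im[y:y+140,x:x+(130 if n=="scene" else 140)],None,fx=2.9,fy=2.9,interpolation=cv2.INTER_CUBIC))
cv2.imwrite("pics/v3.png",np.hstack(ims))
E
```

```text
time: 4.48
ee_pos: [0.5396, -0.0894, 0.1104]
eef_rot: [0.275, 0.961, -0.0, 0.0]
ft_force: [-0.3, -1.9, -0.4]
width: 0.0871
grip_force: 0.8
t 4.4833 tcp_bin [-0.012  -0.0029  0.1104] alpha 42.02 A [0.0259 0.0312 0.1104] B [-0.0499 -0.0371  0.1104] tiltz [ 0. -0. -1.] F [-0.29 -1.9  -0.43]
to pre [ 0.0336 -0.0372  0.0004] +x unit 10mm [-0.0067  0.0074  0.    ]
```

View pics/v3.png

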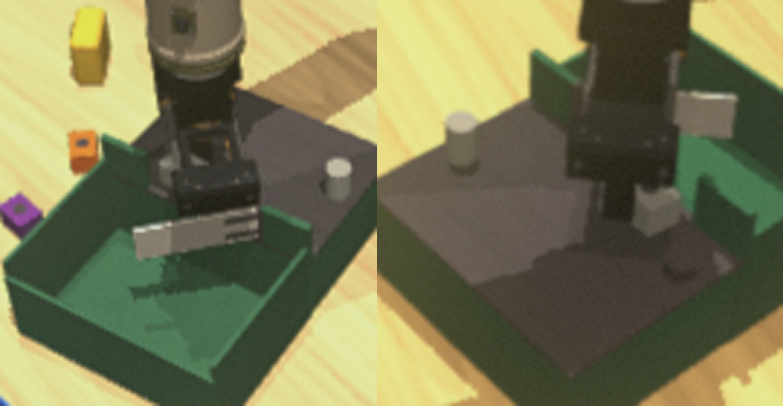

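The flap is now open about 0.9 rad, with its edge at (137,242) left and (735,115) right. The offcut at (657,207) has moved toward the gap and is still roughly square. I keep pushing.

```bash
python3 -m pendant '[[-0.0034,0.0037,0,0],[-0.0034,0.0037,0,0],[-0.0034,0.0037,0,0],[-0.0034,0.0037,0,0],[0,0,0,0],[0,0,0,0]]'
python3 st.py
python3 - <<'E'
from h import *
from bench import r
ims=[]
for n in ["scene","side"]:
    c=r.camera(n); im=c["img"][:,:,::-1].copy()
    x,y=(215,150) if n=="scene" else (265,190)
    ims.append(cv2.resize(im[y:y+140,x:x+(130 if n=="scene" else 140)],None,fx=2.9,fy=2.9,interpolation=cv2.INTER_CUBIC))
cv2.imwrite("pics/v4.png",np.hstack(ims))
E
```

```text
time: 5.08
ee_pos: [0.5593, -0.0839, 0.1106]
eef_rot: [0.275, 0.961, 0.0, 0.001]
ft_force: [1.4, -1.6, -0.2]
width: 0.0869
grip_force: 0.8
t 5.0833 tcp_bin [ 0.0084 -0.0031  0.1106] alpha 42.02 A [0.0463 0.0311 0.1106] B [-0.0294 -0.0372  0.1106] tiltz [ 0.001 -0.    -1.   ] F [ 1.45 -1.65 -0.17]
to pre [ 0.0474 -0.0523  0.0005] +x unit 10mm [-0.0067  0.0074  0.    ]
```

View pics/v4.png

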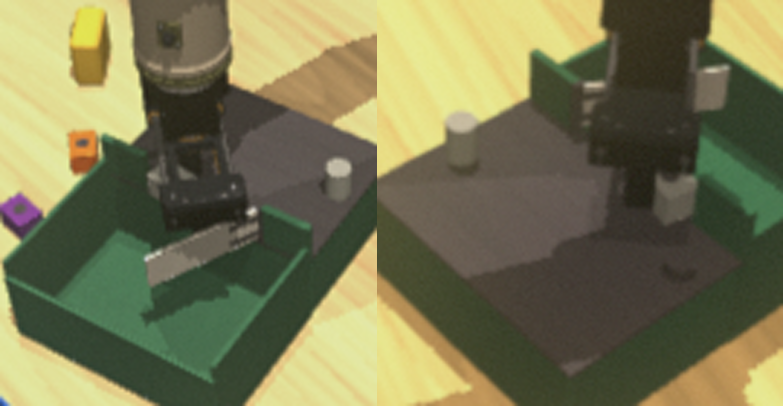

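The offcut (675,197) now stands in the opening, with the flap well clear at (712,88) right and (150,275) left. Now the final push.

```bash
python3 -m pendant '[[-0.0034,0.0037,0,0],[-0.0034,0.0037,0,0],[-0.0034,0.0037,0,0],[-0.0034,0.0037,0,0],[-0.0034,0.0037,0,0],[0,0,0,0],[0,0,0,0]]'
python3 st.py
python3 - <<'E'
from h import *
from bench import r
ims=[]
for n in ["scene","side"]:
    c=r.camera(n); im=c["img"][:,:,::-1].copy()
    x,y=(215,150) if n=="scene" else (265,190)
    ims.append(cv2.resize(im[y:y+140,x:x+(130 if n=="scene" else 140)],None,fx=2.9,fy=2.9,interpolation=cv2.INTER_CUBIC))
cv2.imwrite("pics/v5.png",np.hstack(ims))
E
```

```text
time: 5.77
ee_pos: [0.5834, -0.0771, 0.1106]
eef_rot: [0.275, 0.961, 0.0, 0.0]
ft_force: [1.6, -0.7, 0.2]
width: 0.0872
grip_force: 0.6
t 5.7667 tcp_bin [ 0.0335 -0.0032  0.1106] alpha 42.03 A [0.0714 0.031  0.1106] B [-0.0044 -0.0373  0.1105] tiltz [ 0.001 -0.    -1.   ] F [ 1.56 -0.69  0.17]
to pre [ 0.0642 -0.0708  0.0005] +x unit 10mm [-0.0067  0.0074  0.    ]
```

View pics/v5.png

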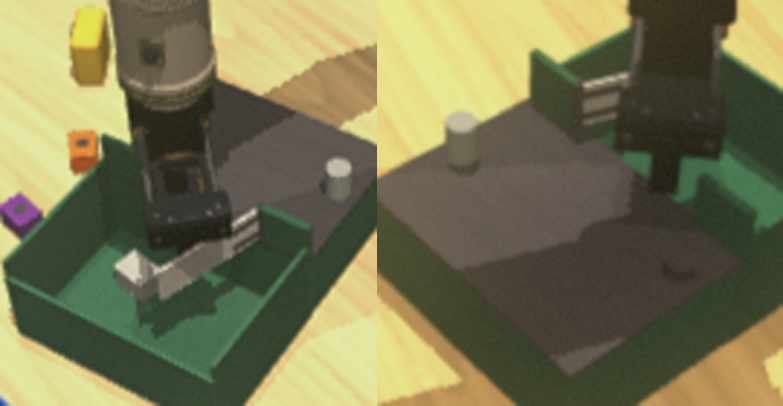

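The offcut has dropped into the pit, at (138,270) in the left view, and the deck is empty in the right view. I withdraw straight back, then lift.

```bash
python3 -m pendant '[[0.0067,-0.0074,0,0],[0.0067,-0.0074,0,0],[0.0067,-0.0074,0,0],[0.0067,-0.0074,0,0],[0.0067,-0.0074,0,0],[0.0067,-0.0074,0,0],[0.0067,-0.0074,0,0],[0.0067,-0.0074,0,0]]'
python3 -m pendant '[[0.0067,-0.0074,0,0],[0.0067,-0.0074,0,0],[0,0,0,0],[0,0,-0.02,0],[0,0,-0.03,0],[0,0,-0.03,0],[0,0,-0.03,0],[0,0,0,0]]'
python3 -m pendant '[[0.02,0,-0.02,0],[0.03,0,0,0],[0.03,0,0,0],[0.03,0,0,0],[0.02,0,0,0],[0,0,0,0],[0,0,0,0],[0,0,0,0]]'
python3 st.py
python3 - <<'E'
from h import *
from bench import r
ims=[]
for n in ["scene","side"]:
    c=r.camera(n); im=c["img"][:,:,::-1].copy()
    x,y=(215,150) if n=="scene" else (265,190)
    ims.append(cv2.resize(im[y:y+140,x:x+(130 if n=="scene" else 140)],None,fx=2.9,fy=2.9,interpolation=cv2.INTER_CUBIC))
cv2.imwrite("pics/v6.png",np.hstack(ims))
E
```

```text
time: 6.53
ee_pos: [0.5048, -0.0991, 0.1105]
eef_rot: [0.275, 0.961, 0.0, -0.0]
ft_force: [-0.1, -0.9, 0.2]
width: 0.0871
grip_force: 0.0
time: 7.2
ee_pos: [0.4894, -0.105, 0.226]
eef_rot: [0.275, 0.961, 0.001, 0.004]
ft_force: [1.2, 1.3, 0.8]
width: 0.0871
grip_force: 0.0
time: 7.87
ee_pos: [0.377, -0.0361, 0.2407]
eef_rot: [0.275, 0.961, 0.0, 0.0]
ft_force: [-0.1, -0.2, 1.2]
width: 0.0871
grip_force: 0.0
t 7.8667 tcp_bin [-0.1536  0.0933  0.2407] alpha 42.0 A [-0.1157  0.1274  0.2407] B [-0.1915  0.0592  0.2407] tiltz [ 0.001  0.    -1.   ] F [-0.12 -0.21  1.21]
to pre [-0.1326  0.0035  0.1308] +x unit 10mm [-0.0067  0.0074  0.    ]
```

View pics/v6.png

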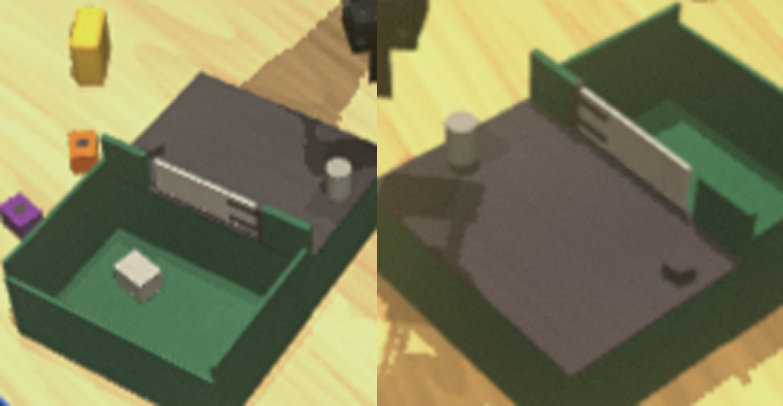

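The offcut lies on the pit floor at (138,275), the flap is shut (155–255,190), and the stub and nut are where they were. The gripper is clear, so I hand the job in.

```bash
python3 -c "
from bench import r
print(r.close_job())"
```

```text
the job is handed in; nothing more can be done
None
```

The job is handed in: in the last picture the offcut lies in the bin's pit, the flap is shut, the stub and nut on the deck are in place and the gripper is clear; no verdict came back.

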